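Find the jar with the steel block by weight and present it

ROBOT

A 6-joint arm with a two-finger parallel gripper is mounted at the origin on a cart in front of the work surface, level with it; the furniture and walls round the work are solid. World frame = base frame: x ahead of the robot, y to its left, z up, the work surface at z = 0. Lengths are in m, angles in degrees, forces in N, time in s.
With the tool pointing down it reaches from about 0.35 to 0.875 m from the base axis. Payload 4.2 kg.
Tool frame: the origin (TCP) lies at the centre of the arm's flange, where the gripper is bolted on; the fingertips stand 182 mm ahead of it and the grasp point (between the pads) lies 164 mm ahead of it (r.nose_length is the distance from the TCP to the fingertips, in m); z points along the fingers, y is the line along which they close (so a half turn about z gives the same grasp; the last joint's range is limited). The gripper opens to 87 mm and grips with 3 to 60 N. Pads are 19 mm wide; open, the fingers measure 117 mm over their backs; the gripper's body (75 mm by 190 mm) begins 51 mm behind the grasp point.
Start: joints at [78.071, 22.042, 0.453, 0, -68.411, -14.817], TCP at [0.281, 0.558, 0.405] pointing down, gripper open.
Joint ranges: [-179.83, 179.83], [-69.29, 118.12], [-61.27, 80.66], [-181.25, 117.63], [-171.15, -9.14], [-177.46, 177.46]. Speed limits (degrees/s): [159.86, 159.86, 180, 180, 180, 180].

INTERFACE

Orientations are given as a 3x3 rotation matrix whose columns are the frame's x, y, z axes.
In Python, from station import r, vision gives the robot as it stands. The module is installed in compiled form; this text tells all that it offers.
- The arm moves only by the shell command python3 -m creep 'ROWS'. ROWS is JSON, a list of rows, each a list of 7 numbers: the opening, from -1 (shut) to 1 (fully open), then the shift along the tool's x, y, z in mm, then the turn, a rotation vector about the tool's x, y, z in degrees. A call has 1 to 8 rows; each row is the pose to reach, as a shift and turn from the pose commanded when the call began, along the tool's axes at that moment; what a row does not reach only later rows make up. A row lasts 1/12 s, in which the tool goes at most 41.7 mm and 7.16 degrees, less where a joint would pass 70% of its speed; a pose out of reach is approached as far as the arm can. A call with a gripper value outside its range is refused whole. The fingers move at their own pace and stop on an object; the grip force is fixed at half the most. Time passes only in rows, so rows that repeat a pose let the fingers close. It gives the time, the measured TCP pose, the force, the opening and the grip force at its end, in the units of the state.
- r.sense(): the state, without advancing time (a new reading comes with each control period).
- vision.capture(name): name is "side" or "top"; returns (picture, depth): 384x512x3 uint8, red, green, blue; 384x512 float32, m along the optical axis (not along the pixel's ray), 0 where there is no reading.
- vision.camera_model(name): a dict with "vertical_fov" (degrees; the focal length in pixels is half the picture's height over the tangent of half this angle, whatever the lens; pixels are square), "cx", "cy" (the principal point, pixels), "extrinsics" (4x4, takes a point from camera to world coordinates). Camera axes: x right, y down, z forward; pixel columns grow to the right and rows downward; lengths in m; the calibration is good to about 2 mm. A picture is of the moment at which its call begins. camera_model takes no time and is no camera call.
- r.finish_job(): hands the job in; it is judged then, once.
Trained networks look in the newest picture that a camera, given by its name, has taken for a name from the list of things; names that differ only in an ending like _2 or _b are one class to them, and where a whole thing is asked for, a point or a joint stands for the part that bears it (a point fixed in the world has none). Each returns a list of dicts, best first, with "conf" (0 to 1); they miss things now and then, are a little off and sometimes report something else, mostly with a low value. They report only what shows in the picture. A call takes as long as a camera call. They do not tell look-alikes from the thing itself.
- vision.find_in(camera, thing): "uv" ([column, row] in pixels, amid what is visible of it).
- vision.cut_out(camera, thing): "region" (384x512 bool, what is visible of it) and "uv" ([column, row] in pixels, amid what is visible of it).
The state is a dict: "time_s": time; "joints": joint angles; "joint_velocities": joint speeds; "effort": joint torques, N m; "tcp_pos": TCP position; "ee_rot": TCP orientation; "wrist_force": force on the tool from outside, world axes, zero at the start; "moment": the same for the moment, N m; "gripper_width": opening from 0.0 (shut) to 1.0 (fully open); "gripper_force": force on a finger pad.
Only numpy, scipy, OpenCV 4.12 (cv2) and the standard library are available. Lean on these libraries where they do the work, as an engineer would, in place of code of your own. Each camera call takes 0.05 s, during which the arm holds its last target. There are 200 camera calls.

TASK

Two identical closed jars stand on one of the two grey trays: one hides a steel block, the other a light plastic one, and only their weight tells which. Lift the left jar clear to feel its weight and stand it back upright on its tray, then lift the right one likewise; keep the jars upright and leave everything else where it is. Finish while holding the heavier jar upright and still, its underside about 15 cm above the worktop over the middle of the other grey tray, with the lighter one standing by itself on the tray it came from.

Things in the scene. Friction and masses are not known exactly. Their poses are not given: they have to be found in the camera images.
- jar_left: the left (at the larger y) of two like closed opaque pale jars, 125 mm tall: body 48 mm across up to 102 mm, fixed dark knurled cap 51 mm across from 105 to 125 mm; grip cap or body. Origin: centre of its underside, z up its axis. A solid block inside can shift 3 mm. Jar weight 0.19 to 0.24 kg with the plastic block, 0.43 to 0.57 kg with the steel one; either jar may be the heavy one.
- jar_right: the right (at the smaller y) of two like closed opaque pale jars, 125 mm tall: body 48 mm across up to 102 mm, fixed dark knurled cap 51 mm across from 105 to 125 mm; grip cap or body. Origin: centre of its underside, z up its axis. A solid block inside can shift 3 mm. Weights: see the left jar.
- jar_tray: the shallow grey plastic tray under the jars, fixed, left or right of the robot: 210 mm long (its +x, roughly towards world +y), 88 mm wide, its floor 20 mm above the worktop, walls all round 4 mm thick, their rim 35 mm above the worktop. Origin: centre of its underside, on the worktop. The jars stand about 55 mm either side of its middle. Fixed tanks up to 0.1 m high stand close behind (x over 0.54).
- handover_tray: the other grey tray, fixed, of the same shape and size and axes (origin: centre of its underside); no jar on it, only a roll of tape near one end. The heavier jar is to be held over its middle.
- tape: white roll of tape lying flat on the other tray, about 72 mm from that tray's middle towards its right (-x of the tray) end: 53 mm across, 19 mm high; origin at the centre of its underside. Leave alone.
- timer: small timer lying on the worktop between the two trays, 64 x 66 x 19 mm; origin at the centre of its underside. Leave alone.
- dish: petri dish at the far left of the worktop, 92 mm across, 15 mm high; origin at the centre of its underside. Leave alone.
- bottle: small reagent bottle with a screw cap at the far right of the worktop, 60 mm across, 105 mm high; origin at the centre of its underside. Leave alone.
Things that resemble listed ones, but are neither listed nor needed, are in the scene too. Leave any blue or red look-alike of the jar_left alone.

How it is judged:
By the outcome, as a careful person would: the job done as asked, in the order asked, and still so for the second after the job is handed in, while the arm keeps its last pose, push and grip.
It also fails if it takes over 72 s, if anything falls off the work surface, if the arm or the gripper's body presses on something with over 40 N, if the wrist force passes 120 N, or if a joint passes its speed limit or range.

## Working session

There is one attempt and no reset: what is moved stays moved. The work goes in short steps, Python scripts to look and compute and a shell command to move; the robot and the scene stay as the last step left them, time stands still between calls to the robot, and variables do not carry over. Pictures are saved under pics/ and viewed, at most 10 in all, crops included, and the job is handed in when it is done.

```bash
mkdir -p pics; cat > h.py <<'E'
import numpy as np, cv2
from station import r, vision
def cloud(name, depth):
    m=vision.camera_model(name); f=depth.shape[0]/2/np.tan(np.radians(m["vertical_fov"]/2))
    v,u=np.mgrid[:depth.shape[0],:depth.shape[1]]
    P=np.stack([(u-m["cx"])/f*depth,(v-m["cy"])/f*depth,depth,np.ones_like(depth)],-1)
    return (P@np.array(m["extrinsics"]).T)[...,:3]
E
python3 - <<'E'
from h import *
ims=[]
for c in("side","top"):
    p,d=vision.capture(c); ims.append(p); W=cloud(c,d); np.save(c+".npy",W)
    for t in("jar_left","jar_tray","tape","timer"):
        for o in vision.cut_out(c,t)[:4]:
            m=o["region"]&(W[...,2]>-.05)&(W[...,2]<.3)
            if m.sum()<10: continue
            q=W[m]; lo,hi=np.percentile(q,[3,97],axis=0)
            print(c,t,round(o["conf"],2),np.round(o["uv"]),lo.round(3),hi.round(3),p[m].mean(0).round())
    cv2.imwrite(f"pics/{c}0.png",p[...,::-1])
s=r.sense(); print(s["time_s"],s["tcp_pos"],np.round(s["ee_rot"],3),s["wrist_force"],r.nose_length)
E
```

```text
side jar_left 0.84 [266. 153.] [ 0.483 -0.386  0.021] [ 0.537 -0.24   0.147] [110. 108. 100.]
side jar_left 0.72 [265. 119.] [ 0.505 -0.656  0.017] [ 0.551 -0.611  0.128] [ 60.  74. 114.]
side jar_left 0.51 [231. 163.] [ 0.624 -0.2    0.058] [ 0.666 -0.158  0.127] [136.  62.  57.]
side jar_tray 0.93 [276. 168.] [ 0.451 -0.426  0.006] [ 0.554 -0.219  0.037] [112. 109. 106.]
side tape 0.49 [264. 233.] [0.482 0.134 0.02 ] [0.528 0.182 0.042] [163. 155. 141.]
side timer 0.7 [270. 207.] [ 0.471 -0.029  0.008] [0.523 0.024 0.022] [180. 171. 153.]
top jar_left 0.7 [333. 225.] [ 0.448 -0.427  0.008] [ 0.551 -0.228  0.04 ] [73. 71. 72.]
top jar_left 0.61 [297. 182.] [ 0.622 -0.205  0.015] [ 0.666 -0.162  0.131] [104.  41.  39.]
top jar_left 0.57 [418. 215.] [ 0.503 -0.659  0.006] [ 0.548 -0.614  0.131] [39. 51. 86.]
top jar_left 0.54 [324. 212.] [ 0.48  -0.284  0.082] [ 0.522 -0.243  0.153] [81. 78. 79.]
top jar_tray 0.55 [335. 226.] [ 0.448 -0.428  0.004] [ 0.552 -0.224  0.041] [76. 74. 75.]
top jar_tray 0.19 [351. 220.] [ 0.472 -0.412  0.029] [ 0.513 -0.367  0.151] [77. 75. 75.]
top timer 0.58 [252. 223.] [ 0.467 -0.039  0.007] [0.525 0.021 0.024] [130. 123. 114.]
0.5 [0.28123638 0.55811585 0.40472648] [[ 0.893 -0.45  -0.   ]
 [-0.45  -0.893 -0.   ]
 [-0.     0.    -1.   ]] [ 0.03581365  0.73781838 -0.38692748] 0.1822
```

View pics/side0.png

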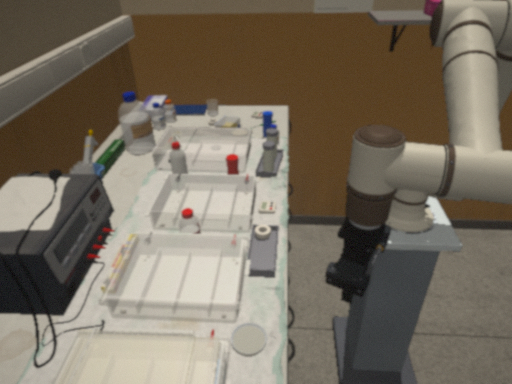

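View pics/top0.png

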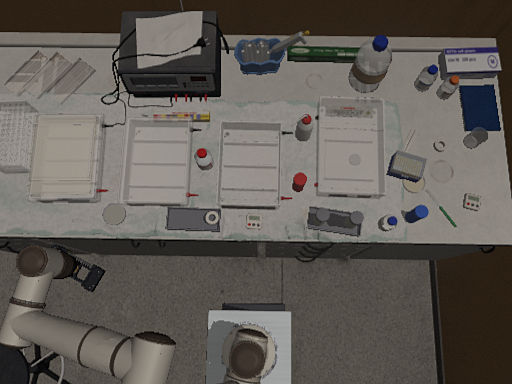

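The side view shows the jars' tray at (270,160), with the two pale jars on it, and the handover tray at (263,250). The top view shows the jars' caps at (322,213) and (356,217), the handover tray at (193,219), the tape at (212,216), and blue and red look-alikes at (416,213) and (299,181). Next I'll fit positions for the jars and trays.

```bash
python3 - <<'E'
from h import *
for c in("top","side"):
    W=np.load(c+".npy"); X,Y,Z=W[...,0],W[...,1],W[...,2]
    for n,a,b in(("L",-.31,-.2),("R",-.45,-.34)):
        m=(X>.44)&(X<.56)&(Y>a)&(Y<b)&(Z>.128)&(Z<.16)
        q=W[m]; lo,hi=q.min(0),q.max(0)
        cc,rr=cv2.minEnclosingCircle((q[:,:2]*1000).astype(np.float32))
        print(c,n,m.sum(),np.median(q,0).round(3),lo.round(3),hi.round(3),np.round(cc),round(rr))
    for n,a,b in(("jt",-.46,-.19),("ht",.05,.36)):
        m=(X>.43)&(X<.57)&(Y>a)&(Y<b)&(Z>.012)&(Z<.045)
        k,l=cv2.connectedComponents(m.astype(np.uint8)); i=1+np.argmax([(l==j).sum() for j in range(1,k)])
        q=W[l==i]; print(c,n,len(q),cv2.minAreaRect((q[:,:2]*1000).astype(np.float32)))
W=np.load("top.npy");Z=W[...,2]
m=(Z>.05)&(W[...,0]<.75)&(W[...,1]>-.7)&(W[...,1]<.45)&(W[...,0]>.35)
k,l,st,_=cv2.connectedComponentsWithStats(m.astype(np.uint8))
for j in range(1,k):
    if st[j,4]>15: q=W[l==j]; print(q.min(0).round(2),q.max(0).round(2))
E
```

```text
top L 157 [ 0.503 -0.264  0.145] [ 0.479 -0.291  0.128] [ 0.53  -0.239  0.154] [ 504. -265.] 26
top R 165 [ 0.494 -0.39   0.145] [ 0.47  -0.416  0.13 ] [ 0.521 -0.365  0.155] [ 495. -391.] 27
top jt 981 ((496.9342041015625, -315.9533996582031), (129.27926635742188, 250.4840545654297), 0.37087106704711914)
top ht 1226 ((503.2474060058594, 230.93695068359375), (215.7597198486328, 102.14092254638672), 88.71772003173828)
side L 102 [ 0.504 -0.253  0.144] [ 0.479 -0.292  0.128] [ 0.528 -0.235  0.15 ] [ 506. -265.] 30
side R 83 [ 0.495 -0.379  0.144] [ 0.47  -0.419  0.128] [ 0.518 -0.36   0.148] [ 495. -390.] 30
side jt 456 ((495.6793518066406, -315.50653076171875), (126.54369354248047, 239.1013641357422), 0.466480016708374)
side ht 1465 ((512.2357177734375, 213.53036499023438), (251.26100158691406, 116.6825180053711), 88.79736328125)
[0.71 0.16 0.05] [0.75 0.23 0.15]
[0.53 0.21 0.05] [0.75 0.45 0.11]
[ 0.53 -0.16  0.05] [0.75 0.14 0.1 ]
[ 0.58 -0.52  0.05] [ 0.75 -0.25  0.11]
[ 0.62 -0.1   0.05] [0.75 0.12 0.07]
[ 0.67 -0.69  0.05] [ 0.75 -0.55  0.1 ]
[ 0.62 -0.21  0.06] [ 0.67 -0.16  0.13]
[ 0.5  -0.66  0.05] [ 0.55 -0.61  0.14]
[ 0.48 -0.29  0.05] [ 0.53 -0.24  0.15]
[ 0.47 -0.42  0.05] [ 0.52 -0.37  0.15]
[ 0.46 -0.56  0.05] [ 0.52 -0.5   0.11]
```

```bash
R='[[1,24,26,0,0,0,0],[1,47,53,0,0,0,0],[1,71,79,0,0,0,0],[1,95,106,0,0,0,0],[1,119,132,0,0,0,0],[1,142,159,0,0,0,0],[1,166,185,0,0,0,0],[1,190,212,0,0,0,0]]'; echo; python3 -m creep '[[1,24,26,0,0,0,0],[1,47,53,0,0,0,0],[1,71,79,0,0,0,0],[1,95,106,0,0,0,0],[1,119,132,0,0,0,0],[1,142,159,0,0,0,0],[1,166,185,0,0,0,0],[1,190,212,0,0,0,0]]'; python3 -m creep '[[1,24,26,0,0,0,0],[1,47,53,0,0,0,0],[1,71,79,0,0,0,0],[1,95,106,0,0,0,0],[1,119,132,0,0,0,0],[1,142,159,0,0,0,0],[1,166,185,0,0,0,0],[1,190,212,0,0,0,0]]'
```

```text
time_s: 1.17
tcp_pos: [0.3555, 0.2816, 0.4051]
ee_rot: [[0.893, -0.45, 0.001], [-0.45, -0.893, 0.001], [0.0, -0.001, -1.0]]
wrist_force: [1.2, 1.0, 0.5]
gripper_width: 0.999
gripper_force: 0.0
time_s: 1.83
tcp_pos: [0.4297, 0.0068, 0.4053]
ee_rot: [[0.893, -0.45, 0.001], [-0.45, -0.893, 0.001], [0.001, -0.001, -1.0]]
wrist_force: [0.3, -0.4, 0.8]
gripper_width: 1.002
gripper_force: 0.0
```

```bash
cat >> h.py <<'E'
def go(x,y,z):
    s=r.sense(); print("t",s["time_s"],"tcp",np.round(s["tcp_pos"],4),"tool mm",np.round(1000*np.array(s["ee_rot"]).T@(np.array([x,y,z])-s["tcp_pos"]),1),"F",np.round(s["wrist_force"],2),"M",np.round(s["moment"],2),"gw",s["gripper_width"],s["gripper_force"])
E
python3 -m creep '[[1,27,30,0,0,0,0],[1,54,60,0,0,0,0],[1,81,90,0,0,0,0],[1,108,120,0,0,0,0],[1,135,150,0,0,0,0],[1,160,178,0,0,0,0],[1,179,200,0,0,0,0],[1,189,211,0,0,0,0]]'; python3 -m creep '[[1,0,0,0,0,0,0],[1,0,0,0,0,0,0],[1,0,0,0,0,0,0]]' >/dev/null
python3 - <<'E'
from h import *
go(.504,-.265,.299)
p,d=vision.capture("side"); cv2.imwrite("pics/s1.png",cv2.resize(p[90:240,180:400,::-1],None,fx=3,fy=3))
E
```

```text
time_s: 2.5
tcp_pos: [0.504, -0.2681, 0.4043]
ee_rot: [[0.892, -0.453, -0.0], [-0.453, -0.892, -0.0], [0.0, 0.001, -1.0]]
wrist_force: [-0.2, 0.3, -0.3]
gripper_width: 0.998
gripper_force: 0.0
t 2.75 tcp [ 0.5033 -0.2642  0.4047] tool mm [  1.    0.4 105.7] F [-0.05  0.51 -0.07] M [0.09 0.02 0.01] gw 1.0011161462049187 0.0
```

View pics/s1.png

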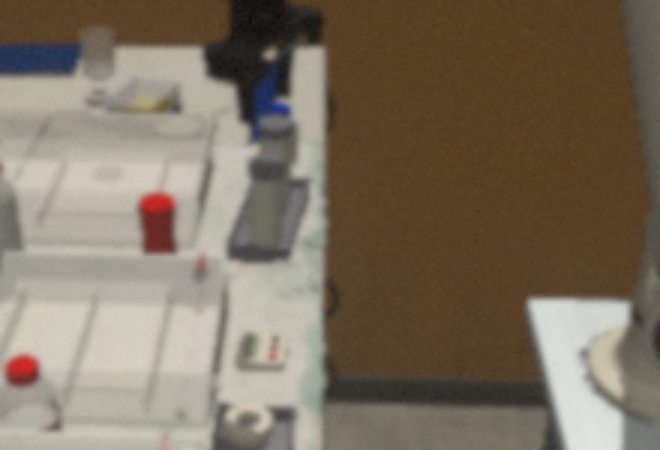

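The crop shows the gripper above the jars, with jar caps at about crop (268,168) and (277,128). The tool is aligned within 1 mm, so I'll descend and close on the cap.

```bash
python3 -m creep '[[1,1,0,15,0,0,0],[1,1,0,35,0,0,0],[1,1,0,55,0,0,0],[1,1,0,72,0,0,0],[1,1,0,86,0,0,0],[1,1,0,97,0,0,0],[1,1,0,104,0,0,0],[1,1,0,106,0,0,0]]'; python3 -m creep '[[1,0,0,0,0,0,0],[1,0,0,0,0,0,0],[-1,0,0,0,0,0,0],[-1,0,0,0,0,0,0],[-1,0,0,0,0,0,0],[-1,0,0,0,0,0,0],[-1,0,0,0,0,0,0],[-1,0,0,0,0,0,0]]';python3 -m creep '[[-1,0,0,0,0,0,0],[-1,0,0,0,0,0,0],[-1,0,0,0,0,0,0],[-1,0,0,0,0,0,0],[-1,0,0,0,0,0,0],[-1,0,0,0,0,0,0]]'
python3 -c "
from h import *
go(.504,-.265,.299)"
```

```text
time_s: 3.47
tcp_pos: [0.5042, -0.2643, 0.298]
ee_rot: [[0.894, -0.449, -0.002], [-0.449, -0.894, 0.001], [-0.002, 0.0, -1.0]]
wrist_force: [-0.4, 1.1, 0.3]
gripper_width: 0.999
gripper_force: 0.0
time_s: 4.13
tcp_pos: [0.5045, -0.2655, 0.2988]
ee_rot: [[0.893, -0.45, 0.0], [-0.45, -0.893, -0.0], [0.0, 0.0, -1.0]]
wrist_force: [-0.7, -1.6, 0.9]
gripper_width: 0.631
gripper_force: 0.6
time_s: 4.63
tcp_pos: [0.5044, -0.2656, 0.2989]
ee_rot: [[0.893, -0.45, -0.0], [-0.45, -0.893, -0.0], [0.0, 0.0, -1.0]]
wrist_force: [-2.0, -2.2, 1.3]
gripper_width: 0.575
gripper_force: 30.0
t 4.6333 tcp [ 0.5044 -0.2656  0.2989] tool mm [-0.7 -0.4 -0.1] F [-1.96 -2.24  1.33] M [-0.73  0.4   0.01] gw 0.5749512768726893 30.006829253858314
```

```bash
python3 -m creep '[[-1,0,0,-2,0,0,0],[-1,0,0,-6,0,0,0],[-1,0,0,-14,0,0,0],[-1,0,0,-24,0,0,0],[-1,0,0,-36,0,0,0],[-1,0,0,-47,0,0,0],[-1,0,0,-55,0,0,0],[-1,0,0,-60,0,0,0]]'; python3 -m creep '[[-1,0,0,0,0,0,0],[-1,0,0,0,0,0,0],[-1,0,0,0,0,0,0],[-1,0,0,0,0,0,0],[-1,0,0,0,0,0,0],[-1,0,0,0,0,0,0]]'|grep force;python3 -m creep '[[-1,0,0,0,0,0,0],[-1,0,0,0,0,0,0]]'|grep force;python3 -m creep '[[-1,0,0,0,0,0,0],[-1,0,0,0,0,0,0]]'|grep force
python3 - <<'E'
from h import *
go(.504,-.265,.299)
p,d=vision.capture("side"); W=cloud("side",d)
m=(W[...,0]>.44)&(W[...,0]<.56)&(W[...,1]>-.32)&(W[...,1]<-.2)&(W[...,2]>.04)&(W[...,2]<.19)
z=W[m]
for a in np.arange(.04,.19,.02):
    q=z[(z[:,2]>=a)&(z[:,2]<a+.02)]; print(round(a,2),len(q),q.mean(0).round(3) if len(q) else "")
cv2.imwrite("pics/s2.png",cv2.resize(p[90:210,220:320,::-1],None,fx=5,fy=5))
for i in range(8): vision.capture("top"); print(r.sense()["wrist_force"].round(2) if hasattr(r.sense()["wrist_force"],"round") else r.sense()["wrist_force"])
E
```

```text
time_s: 5.3
tcp_pos: [0.5047, -0.2654, 0.3605]
ee_rot: [[0.893, -0.45, 0.002], [-0.45, -0.893, -0.0], [0.002, -0.001, -1.0]]
wrist_force: [0.7, -0.2, -4.7]
gripper_width: 0.574
gripper_force: 30.0
wrist_force: [0.2, -0.6, -5.4]
gripper_force: 30.0
wrist_force: [0.4, -0.1, -5.6]
gripper_force: 30.0
wrist_force: [-0.1, -0.6, -5.2]
gripper_force: 30.0
t 6.1333 tcp [ 0.5045 -0.2654  0.3587] tool mm [-0.6 -0.2 59.7] F [-0.05 -0.56 -5.19] M [ 0.02 -0.09 -0.02] gw 0.5761103948467903 30.001073802022233
0.04 0 
0.06 0 
0.08 42 [ 0.504 -0.247  0.091]
0.1 54 [ 0.505 -0.248  0.11 ]
0.12 50 [ 0.506 -0.248  0.131]
0.14 53 [ 0.504 -0.247  0.151]
0.16 44 [ 0.503 -0.246  0.169]
0.18 29 [ 0.508 -0.239  0.185]
[-0.33  0.01 -4.78]
[ 0.99 -0.35 -5.78]
[-0.71 -0.12 -5.72]
[ 0.01  1.07 -4.94]
[-0.26 -0.55 -4.89]
[ 0.01 -0.38 -5.37]
[ 0.05  0.61 -5.71]
[-0.14  0.47 -5.17]
```

View pics/s2.png

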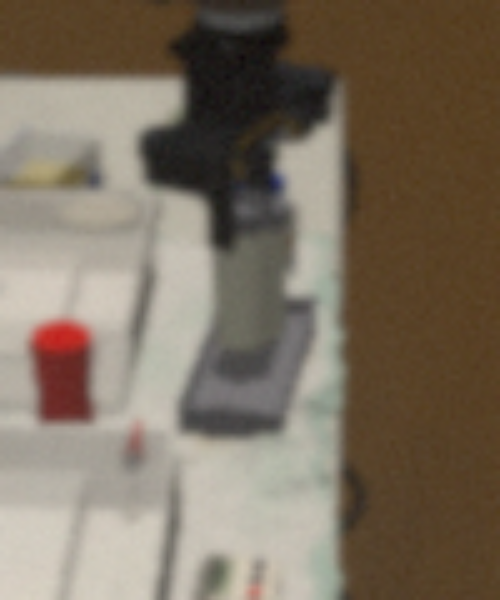

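The crop shows the left jar held clear and upright at about crop (250,280). The weight of about 5.3 N (0.54 kg) means it is the steel one. I'll set it back now.

```bash
python3 -m creep '[[-1,0,0,10,0,0,0],[-1,0,0,22,0,0,0],[-1,0,0,34,0,0,0],[-1,0,0,44,0,0,0],[-1,0,0,51,0,0,0],[-1,0,0,56,0,0,0],[-1,0,0,58,0,0,0],[-1,0,0,60,0,0,0]]'; python3 -m creep '[[-1,0,0,0,0,0,0],[-1,0,0,0,0,0,0],[-1,0,0,0,0,0,0]]'; python3 -m creep '[[0.4,0,0,0,0,0,0],[0.7,0,0,0,0,0,0],[1,0,0,0,0,0,0],[1,0,0,0,0,0,0],[1,0,0,0,0,0,0],[1,0,0,0,0,0,0],[1,0,0,0,0,0,0],[1,0,0,0,0,0,0]]'
```

```text
time_s: 7.25
tcp_pos: [0.5047, -0.2656, 0.2988]
ee_rot: [[0.893, -0.45, 0.0], [-0.45, -0.893, -0.001], [0.0, 0.0, -1.0]]
wrist_force: [-1.8, -1.3, 2.7]
gripper_width: 0.575
gripper_force: 30.0
time_s: 7.5
tcp_pos: [0.5046, -0.2655, 0.2992]
ee_rot: [[0.893, -0.45, 0.001], [-0.45, -0.893, -0.0], [0.001, -0.0, -1.0]]
wrist_force: [0.1, 0.2, -5.1]
gripper_width: 0.575
gripper_force: 30.0
time_s: 8.17
tcp_pos: [0.5045, -0.2655, 0.2989]
ee_rot: [[0.893, -0.45, 0.0], [-0.45, -0.893, -0.0], [0.0, 0.0, -1.0]]
wrist_force: [-1.0, -0.4, 0.2]
gripper_width: 0.985
gripper_force: 0.0
```

```bash
python3 -m creep '[[1,0,0,-5,0,0,0],[1,0,0,-20,0,0,0],[1,0,0,-40,0,0,0],[1,0,0,-65,0,0,0],[1,0,0,-90,0,0,0],[1,12,29,-100,0,0,0],[1,24,58,-100,0,0,0],[1,36,87,-100,0,0,0]]'>/dev/null; python3 -m creep '[[1,8,20,0,0,0,0],[1,12,29,0,0,0,0],[1,12,29,0,0,0,0],[1,12,29,0,0,0,0],[1,12,29,0,0,0,0]]'
python3 - <<'E'
from h import *
go(.495,-.391,.299)
for c in("side","top"):
    p,d=vision.capture(c); W=cloud(c,d)
    for a,b in((-.33,-.2),(-.46,-.335)):
        m=(W[...,0]>.44)&(W[...,0]<.56)&(W[...,1]>a)&(W[...,1]<b)&(W[...,2]>.128)&(W[...,2]<.16)
        if m.any(): q=W[m]; print(c,m.sum(),q.min(0).round(3),q.max(0).round(3),np.median(q,0).round(3))
    cv2.imwrite(f"pics/{c}3.png",cv2.resize(p[90:210,220:320,::-1],None,fx=5,fy=5))
E
```

```text
time_s: 9.25
tcp_pos: [0.4952, -0.3897, 0.3988]
ee_rot: [[0.893, -0.449, -0.0], [-0.449, -0.893, 0.0], [-0.0, -0.0, -1.0]]
wrist_force: [-0.4, 0.5, 0.3]
gripper_width: 0.996
gripper_force: 0.0
t 9.25 tcp [ 0.4952 -0.3897  0.3988] tool mm [ 0.4  1.3 99.8] F [-0.39  0.46  0.29] M [0.02 0.05 0.01] gw 0.9963613797057019 0.0
side 101 [ 0.479 -0.295  0.128] [ 0.528 -0.238  0.148] [ 0.504 -0.253  0.144]
side 89 [ 0.47  -0.418  0.128] [ 0.518 -0.364  0.15 ] [ 0.495 -0.377  0.143]
top 139 [ 0.47  -0.416  0.13 ] [ 0.522 -0.366  0.152] [ 0.491 -0.388  0.145]
```

View pics/side3.png

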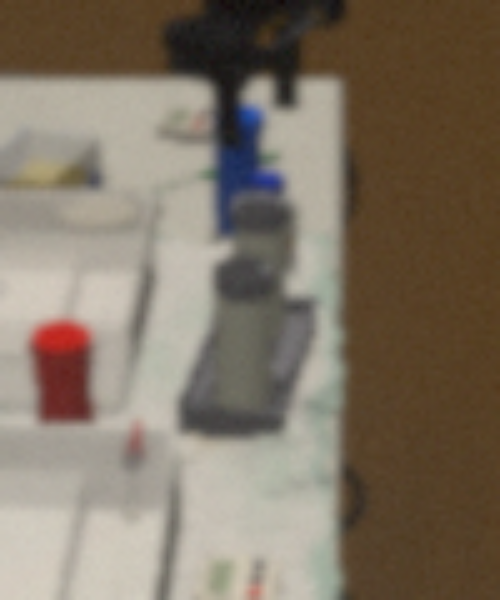

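The left jar stands upright in its place at crop (248,330), and the gripper is above the right jar at crop (262,230). I'll descend, grip and lift.

```bash
python3 -m creep '[[1,0,1,15,0,0,0],[1,0,1,33,0,0,0],[1,0,1,52,0,0,0],[1,0,1,68,0,0,0],[1,0,1,82,0,0,0],[1,0,1,92,0,0,0],[1,0,1,98,0,0,0],[1,0,1,100,0,0,0]]'>/dev/null; python3 -m creep '[[1,0,0,0,0,0,0],[1,0,0,0,0,0,0],[-1,0,0,0,0,0,0],[-1,0,0,0,0,0,0],[-1,0,0,0,0,0,0],[-1,0,0,0,0,0,0],[-1,0,0,0,0,0,0],[-1,0,0,0,0,0,0]]'>/dev/null;python3 -m creep '[[-1,0,0,0,0,0,0],[-1,0,0,0,0,0,0],[-1,0,0,0,0,0,0],[-1,0,0,0,0,0,0],[-1,0,0,0,0,0,0],[-1,0,0,0,0,0,0]]'
python3 -m creep '[[-1,0,0,-2,0,0,0],[-1,0,0,-6,0,0,0],[-1,0,0,-14,0,0,0],[-1,0,0,-24,0,0,0],[-1,0,0,-36,0,0,0],[-1,0,0,-47,0,0,0],[-1,0,0,-55,0,0,0],[-1,0,0,-60,0,0,0]]'; python3 -m creep '[[-1,0,0,0,0,0,0],[-1,0,0,0,0,0,0],[-1,0,0,0,0,0,0],[-1,0,0,0,0,0,0],[-1,0,0,0,0,0,0],[-1,0,0,0,0,0,0]]'|grep force
python3 - <<'E'
from h import *
go(.495,-.391,.299)
p,d=vision.capture("side"); W=cloud("side",d)
m=(W[...,0]>.44)&(W[...,0]<.56)&(W[...,1]>-.45)&(W[...,1]<-.34)&(W[...,2]>.04)&(W[...,2]<.19)
z=W[m]
for a in np.arange(.04,.19,.02):
    q=z[(z[:,2]>=a)&(z[:,2]<a+.02)]; print(round(a,2),len(q),q.mean(0).round(3) if len(q) else "")
F=[]
for i in range(8): vision.capture("top"); F.append(r.sense()["wrist_force"])
print(np.mean(F,0).round(2))
E
```

```text
time_s: 11.18
tcp_pos: [0.4947, -0.3916, 0.2988]
ee_rot: [[0.893, -0.45, -0.0], [-0.45, -0.893, -0.0], [0.0, 0.0, -1.0]]
wrist_force: [-0.9, -0.7, 0.1]
gripper_width: 0.571
gripper_force: 30.0
time_s: 11.85
tcp_pos: [0.4949, -0.3916, 0.3608]
ee_rot: [[0.893, -0.45, 0.002], [-0.45, -0.893, -0.001], [0.003, 0.0, -1.0]]
wrist_force: [-0.5, -1.2, -2.1]
gripper_width: 0.575
gripper_force: 30.0
wrist_force: [0.2, -0.7, -2.3]
gripper_force: 30.0
t 12.35 tcp [ 0.4947 -0.3915  0.3582] tool mm [ 0.1 -0.6 59.2] F [ 0.2  -0.7  -2.35] M [ 0.03 -0.03  0.02] gw 0.5775621965918527 29.997713811462745
0.04 0 
0.06 0 
0.08 11 [ 0.478 -0.378  0.092]
0.1 37 [ 0.495 -0.374  0.111]
0.12 44 [ 0.496 -0.373  0.129]
0.14 46 [ 0.496 -0.372  0.149]
0.16 42 [ 0.493 -0.372  0.169]
0.18 23 [ 0.5   -0.366  0.184]
[ 0.21 -0.14 -1.99]
```

The right jar weighs about 2.1 N, so it is the light one. I'll set it back and return to the left jar.

```bash
python3 -m creep '[[-1,0,0,10,0,0,0],[-1,0,0,22,0,0,0],[-1,0,0,34,0,0,0],[-1,0,0,44,0,0,0],[-1,0,0,51,0,0,0],[-1,0,0,56,0,0,0],[-1,0,0,58,0,0,0],[-1,0,0,60,0,0,0]]'>/dev/null; python3 -m creep '[[-1,0,0,0,0,0,0],[-1,0,0,0,0,0,0],[-1,0,0,0,0,0,0]]'; python3 -m creep '[[0.4,0,0,0,0,0,0],[0.7,0,0,0,0,0,0],[1,0,0,0,0,0,0],[1,0,0,0,0,0,0],[1,0,0,0,0,0,0],[1,0,0,0,0,0,0],[1,0,0,0,0,0,0],[1,0,0,0,0,0,0]]' | grep grip
python3 -m creep '[[1,0,0,-5,0,0,0],[1,0,0,-20,0,0,0],[1,0,0,-40,0,0,0],[1,0,0,-65,0,0,0],[1,0,0,-90,0,0,0],[1,-12,-29,-100,0,0,0],[1,-24,-58,-100,0,0,0],[1,-36,-87,-100,0,0,0]]'>/dev/null; python3 -m creep '[[1,-8,-20,0,0,0,0],[1,-12,-30,0,0,0,0],[1,-12,-30,0,0,0,0],[1,-12,-30,0,0,0,0],[1,-12,-30,0,0,0,0]]'>/dev/null
python3 - <<'E'
from h import *
go(.5045,-.2655,.299)
p,d=vision.capture("side")
cv2.imwrite("pics/s4.png",cv2.resize(p[90:210,220:320,::-1],None,fx=5,fy=5))
E
```

```text
time_s: 13.72
tcp_pos: [0.4948, -0.3916, 0.2993]
ee_rot: [[0.893, -0.45, 0.001], [-0.45, -0.893, -0.0], [0.001, -0.0, -1.0]]
wrist_force: [-0.3, 0.5, -2.7]
gripper_width: 0.572
gripper_force: 30.0
gripper_width: 0.985
gripper_force: 0.0
t 15.4667 tcp [ 0.5046 -0.2661  0.3989] tool mm [-0.3 -0.5 99.9] F [-0.51  0.41  0.13] M [-0.05 -0.02 -0.03] gw 0.999887475748578 0.0
```

View pics/s4.png

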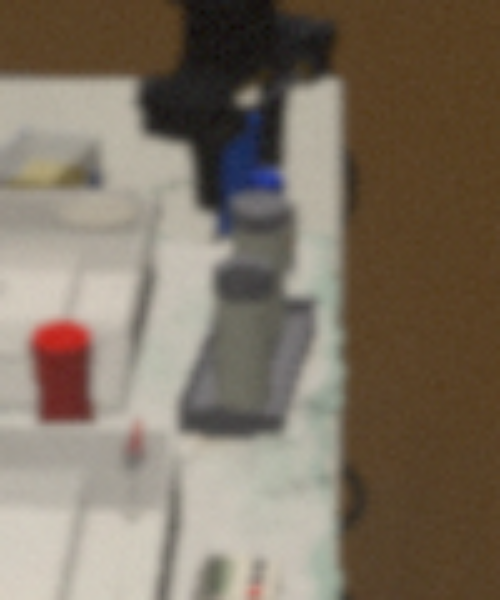

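Both jars stand upright, with caps at crop (248,280) and (262,207). I'll grip the left one again, lift it, and refine the middle of the handover tray.

```bash
python3 -m creep '[[1,0,0,15,0,0,0],[1,0,0,33,0,0,0],[1,0,0,52,0,0,0],[1,0,0,68,0,0,0],[1,0,0,82,0,0,0],[1,0,0,92,0,0,0],[1,0,0,98,0,0,0],[1,0,0,100,0,0,0]]'>/dev/null; python3 -m creep '[[1,0,0,0,0,0,0],[1,0,0,0,0,0,0],[-1,0,0,0,0,0,0],[-1,0,0,0,0,0,0],[-1,0,0,0,0,0,0],[-1,0,0,0,0,0,0],[-1,0,0,0,0,0,0],[-1,0,0,0,0,0,0]]'>/dev/null;python3 -m creep '[[-1,0,0,0,0,0,0],[-1,0,0,0,0,0,0],[-1,0,0,0,0,0,0],[-1,0,0,0,0,0,0],[-1,0,0,0,0,0,0],[-1,0,0,0,0,0,0]]'
python3 -m creep '[[-1,0,0,-2,0,0,0],[-1,0,0,-8,0,0,0],[-1,0,0,-20,0,0,0],[-1,0,0,-36,0,0,0],[-1,0,0,-54,0,0,0],[-1,0,0,-72,0,0,0],[-1,0,0,-90,0,0,0],[-1,0,0,-106,0,0,0]]'; python3 -m creep '[[-1,0,0,-14,0,0,0],[-1,0,0,-21,0,0,0],[-1,0,0,-24,0,0,0],[-1,0,0,-24,0,0,0]]'|grep force
python3 - <<'E'
from h import *
p,d=vision.capture("top"); W=cloud("top",d)
o=vision.cut_out("top","handover_tray")
for i in o[:3]:
    q=W[i["region"]]; print(round(i["conf"],2),i["uv"],np.percentile(q,[2,50,98],axis=0).round(3).tolist())
m=vision.camera_model("top"); print(np.round(m["extrinsics"],3).tolist())
cv2.imwrite("pics/t5.png",cv2.resize(p[190:250,150:270,::-1],None,fx=6,fy=6,interpolation=cv2.INTER_NEAREST))
# grey tray pixels by colour, projected at rim height 
X,Y,Z=W[...,0],W[...,1],W[...,2]
b=p.astype(int).sum(2)
for zl,zh in((.015,.03),(.029,.045)):
    k=(X>.43)&(X<.57)&(Y>.08)&(Y<.38)&(Z>zl)&(Z<zh)&(b<330)
    q=W[k]; print(k.sum(),np.percentile(q,[1,99],axis=0).round(3).tolist(),cv2.minAreaRect((q[:,:2]*1000).astype(np.float32)))
tp=vision.cut_out("top","tape")
for i in tp[:2]: q=W[i["region"]]; print("tape",round(i["conf"],2),i["uv"],np.percentile(q,[2,50,98],axis=0).round(3).tolist())
go(.503,.231,.429)
E
```

```text
time_s: 17.35
tcp_pos: [0.5045, -0.2656, 0.2989]
ee_rot: [[0.893, -0.45, -0.0], [-0.45, -0.893, -0.0], [0.0, 0.0, -1.0]]
wrist_force: [-0.7, -2.5, 1.0]
gripper_width: 0.576
gripper_force: 30.0
time_s: 18.02
tcp_pos: [0.5042, -0.265, 0.405]
ee_rot: [[0.893, -0.45, -0.001], [-0.45, -0.893, 0.002], [-0.002, -0.001, -1.0]]
wrist_force: [-0.8, -0.3, -5.2]
gripper_width: 0.574
gripper_force: 30.0
wrist_force: [-0.3, -0.3, -5.4]
gripper_force: 30.0
0.59 [189.7, 217.1] [[0.454, 0.128, 0.004], [0.499, 0.242, 0.022], [0.546, 0.335, 0.043]]
[[0.017, -0.975, 0.224, 0.194], [-1.0, -0.016, 0.009, -0.043], [-0.005, -0.224, -0.975, 1.712], [0.0, 0.0, 0.0, 1.0]]
854 [[0.457, 0.126, 0.015], [0.545, 0.333, 0.029]] ((503.4450988769531, 210.9882354736328), (257.55584716796875, 97.63448333740234), 89.04499816894531)
257 [[0.453, 0.093, 0.029], [0.55, 0.336, 0.044]] ((500.7146301269531, 211.50753784179688), (97.68203735351562, 254.9881591796875), 0.413778692483902)
tape 0.34 [388.1, 220.9] [[0.465, -0.561, 0.007], [0.488, -0.523, 0.079], [0.519, -0.504, 0.109]]
t 18.5 tcp [ 0.5043 -0.2653  0.4273] tool mm [-224.6 -442.6   -1.1] F [-0.17 -0.6  -4.97] M [0.01 0.02 0.02] gw 0.5767308385348644 30.003329602986923
```

View pics/t5.png

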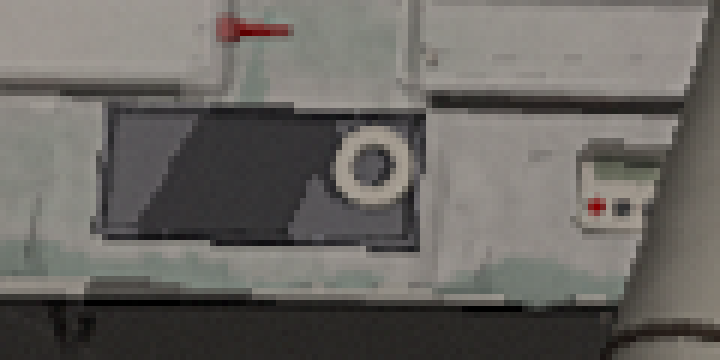

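The crop shows the handover tray with corners at about (105,100), (425,113), (97,238) and (415,248), and the tape at (373,165). The tray's middle is therefore at crop (260,175), about (0.501, 0.231) in world coordinates. I'll carry the jar there gently.

```bash
python3 -m creep '[[-1,-1,-2,0,0,0,0],[-1,-4,-8,0,0,0,0],[-1,-9,-18,0,0,0,0],[-1,-16,-32,0,0,0,0],[-1,-26,-50,0,0,0,0],[-1,-36,-70,0,0,0,0],[-1,-46,-90,0,0,0,0],[-1,-56,-110,0,0,0,0]]'>/dev/null; python3 -m creep '[[-1,-10,-20,0,0,0,0],[-1,-20,-40,0,0,0,0],[-1,-31,-60,0,0,0,0],[-1,-41,-80,0,0,0,0],[-1,-51,-100,0,0,0,0],[-1,-61,-120,0,0,0,0],[-1,-72,-140,0,0,0,0],[-1,-82,-160,0,0,0,0]]'>/dev/null; python3 -m creep '[[-1,-10,-20,0,0,0,0],[-1,-20,-40,0,0,0,0],[-1,-31,-60,0,0,0,0],[-1,-41,-80,0,0,0,0],[-1,-50,-98,0,0,0,0],[-1,-58,-114,0,0,0,0],[-1,-65,-128,0,0,0,0],[-1,-72,-140,0,0,0,0]]'; python3 -m creep '[[-1,-6,-12,0,0,0,0],[-1,-10,-20,0,0,0,0],[-1,-13,-26,0,0,0,0],[-1,-15,-30,0,0,0,0],[-1,-16,-32,0,0,0,0],[-1,-16,-32,0,0,0,0],[-1,-16,-32,0,0,0,0],[-1,-16,-32,0,0,0,0]]'
python3 -m creep '[[-1,0,0,0,0,0,0],[-1,0,0,0,0,0,0],[-1,0,0,0,0,0,0],[-1,0,0,0,0,0,0],[-1,0,0,0,0,0,0],[-1,0,0,0,0,0,0]]'>/dev/null
python3 - <<'E'
from h import *
go(.501,.231,.429)
p,d=vision.capture("side"); W=cloud("side",d)
m=(W[...,0]>.44)&(W[...,0]<.56)&(W[...,1]>.18)&(W[...,1]<.28)&(W[...,2]>.06)&(W[...,2]<.29)
z=W[m]; print(z[:,2].min())
for a in np.arange(.13,.28,.02):
    q=z[(z[:,2]>=a)&(z[:,2]<a+.02)]; print(round(a,2),len(q),q.mean(0).round(3) if len(q) else "")
cv2.imwrite("pics/s6.png",cv2.resize(p[80:330,180:400,::-1],None,fx=2.4,fy=2.4))
E
```

```text
time_s: 20.5
tcp_pos: [0.5009, 0.1969, 0.4287]
ee_rot: [[0.893, -0.449, -0.0], [-0.449, -0.893, 0.0], [-0.0, -0.0, -1.0]]
wrist_force: [0.1, -0.0, -5.6]
gripper_width: 0.579
gripper_force: 30.0
time_s: 21.17
tcp_pos: [0.5016, 0.2304, 0.4288]
ee_rot: [[0.893, -0.451, -0.0], [-0.451, -0.893, -0.0], [-0.0, 0.0, -1.0]]
wrist_force: [-1.3, 0.6, -5.1]
gripper_width: 0.576
gripper_force: 30.0
t 21.6667 tcp [0.5016 0.2309 0.4288] tool mm [-0.5  0.2 -0.2] F [-0.4   0.44 -5.69] M [-0.04 -0.02  0.02] gw 0.5764855958618478 30.003069971571676
0.06695828689860805
0.13 2 [0.492 0.247 0.149]
0.15 77 [0.5   0.249 0.161]
0.17 86 [0.5   0.249 0.18 ]
0.19 91 [0.501 0.248 0.2  ]
0.21 94 [0.5   0.248 0.22 ]
0.23 79 [0.497 0.25  0.239]
0.25 106 [0.502 0.255 0.26 ]
0.27 129 [0.495 0.239 0.276]
```

View pics/s6.png

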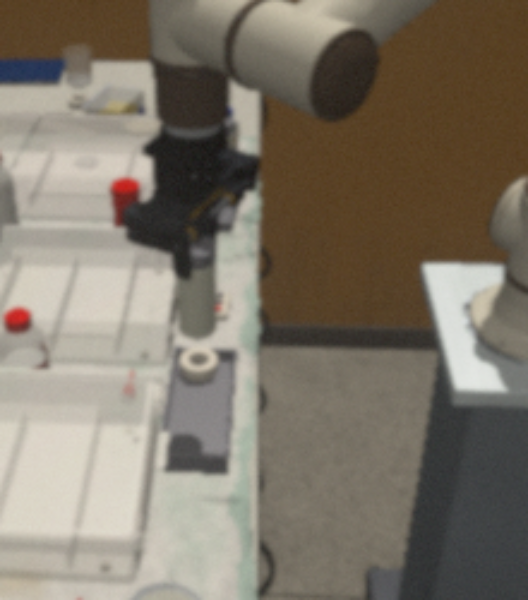

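The heavy jar hangs upright at crop (197,290), with its underside at about 0.15 m over the tray's middle. The tape at crop (200,363) is untouched, so I'll hand in.

```bash
python3 -c "
from station import r
print(r.finish_job())"
```

```text
the job is handed in; nothing more can be done
None
```

The job is handed in at about 22 s: the left jar is the heavier one (about 0.54 kg against 0.2 kg) and is held upright with its underside 15 cm above the worktop over the handover tray's middle, while the lighter right jar was set back upright on its own tray.

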